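# Refit the sight port of a pressure chamber

### The job

Refit the sight port on the blue flange: first take the worn orange seal off the flange and lay it flat in the grey scrap tray. Then stack on the flange, from the bottom up, the black seal, the sight glass, the white seal and the red cover, each laid flat and centred over the flange before the next goes on, and leave the finished stack standing.

Things in the scene. Friction and masses are not known exactly. Their poses are not given: they have to be found in the camera images.
- flange_face (a point): blue round flange, fixed to the bench; base disc 120 mm across and 12 mm high with six low bolt heads (5 mm high, 49 mm from the axis), on it a raised seat 76 mm across whose flat top is 30 mm above the bench. This point is the centre of that top face; z up along the axis. A steel stub 22 mm across stands 9 mm above the face at its centre; the seals' holes go round it
- tray: grey square shallow scrap tray, fixed to the bench, 140 x 140 mm outside, walls 3 mm thick and 14 mm high, floor 3 mm thick; origin at the centre of its underside; x and y along its sides, z up
- old_seal_mid (a point): worn seal: orange ring lying on the flange round its stub at the start; 60 mm across, 16 mm high, with a 38 mm hole, 40 g; this point is the centre of the ring, half-way up (8 mm above its underside); z up along its axis. Grip it across its outside from above
- black_seal_mid (a point): new lower seal: black rubber ring lying flat on the bench; 60 mm across, 16 mm high, with a 38 mm hole, 40 g; this point is the centre of the ring, half-way up (8 mm above its underside); z up along its axis. Grip it across its outside from above
- glass_mid (a point): sight glass: flat disc with a green glass pane in a steel rim, lying flat on the bench, 60 mm across, 18 mm high, no hole, 120 g; this point is its centre, half-way up (9 mm above its underside); z up along its axis. Grip it across its outside from above
- white_seal_mid (a point): new upper seal: white plastic ring lying flat on the bench; 60 mm across, 16 mm high, with a 38 mm hole, 40 g; this point is the centre of the ring, half-way up (8 mm above its underside); z up along its axis. Grip it across its outside from above
- cover_mid (a point): red round cover standing on the bench: solid disc 66 mm across and 14 mm high, with a central round knob 32 mm across and 26 mm high on it (40 mm high in all), about 0.25 kg; this point is on its axis half-way up, 20 mm above its underside; the knob spans 6 mm below to 20 mm above it; z up along the axis. Grip it by the knob from above
There are look-alikes about, which are no part of the job. Of the things shaped like the part that bears glass_mid, the bare steel one is meant. Of the things that look like the part that bears cover_mid, take the one that is farthest to the robot's left at the start.

How it is judged:
On the way, in this order (a step that is already met when the one before it is completed fails the run):
1. worn orange seal flat in the scrap tray (x of old_seal_mid in the frame of tray between -0.045 and 0.045 m and y of old_seal_mid in the frame of tray between -0.045 and 0.045 m and z of old_seal_mid in the frame of tray below 0.016 m and angle between old_seal_mid's own z axis and vertical below 0.15 rad), for 0.2 s.
2. black seal flat and centred on the flange (horizontal distance between black_seal_mid and flange_face below 0.008 m and z of black_seal_mid in the frame of flange_face between 0.004 and 0.012 m and angle between black_seal_mid's own z axis and vertical below 0.1 rad), for 0.2 s.
3. sight glass flat and centred on the black seal (horizontal distance between glass_mid and flange_face below 0.008 m and z of glass_mid in the frame of flange_face between 0.021 and 0.029 m and angle between glass_mid's own z axis and vertical below 0.1 rad), for 0.2 s.
4. white seal flat and centred on the glass (horizontal distance between white_seal_mid and flange_face below 0.008 m and z of white_seal_mid in the frame of flange_face between 0.038 and 0.046 m and angle between white_seal_mid's own z axis and vertical below 0.1 rad), for 0.2 s.
5. red cover flat and centred on the white seal (horizontal distance between cover_mid and flange_face below 0.008 m and z of cover_mid in the frame of flange_face between 0.066 and 0.074 m and angle between cover_mid's own z axis and vertical below 0.1 rad), for 0.2 s.
At the end, for the whole second after the job is handed in: Orange seal flat in the tray, within 45 mm of its middle along each side; black seal, glass, white seal and red cover stacked in that order on the flange, each within 8 mm of its axis, 4 mm of its proper height and 0.1 rad of level; all released and at rest (all of step 1 and all of step 2 and all of step 3 and all of step 4 and all of step 5 and linear speed of each of old_seal, black_seal, glass, white_seal, cover below 0.02 m/s); the robot touches nothing.
It also fails if it takes over 112 s, if anything falls off the work surface, if the arm or the gripper's body presses on something with over 40 N, if the wrist force passes 120 N, or if a joint passes its speed limit or range.

### The arm

A 6-joint arm with a two-finger parallel gripper is mounted at the origin on the work surface. World frame = base frame: x ahead of the robot, y to its left, z up, the work surface at z = 0. Lengths are in m, angles in rad, forces in N, time in s.
With the tool pointing down it reaches from about 0.325 to 0.75 m from the base axis. Payload 7.6 kg.
Tool frame: the origin (TCP) lies between the finger pads; the fingertips stand 17 mm ahead of it and the grasp point (between the pads) lies 2 mm behind it; z points along the fingers, y is the direction in which the jaws open and shut (so a half turn about z gives the same grasp; the last joint's range is limited). The gripper opens to 85 mm and grips with 20 to 120 N. Pads are 22 mm wide; open, the fingers measure 114 mm over their backs; the gripper's body (76 mm by 85 mm) begins 54 mm behind the grasp point. The pads swing forward as they close: fully open they stand 13 mm farther back than shut.
Start: joints at [-1.188, 0.052, 1.401, -0, 1.689, -0.07], TCP at [0.23, -0.472, 0.248] pointing down, gripper open.
Joint ranges: [-2.9, 2.9], [-0.91, 2.17], [0.12, 2.37], [-1.06, 4.2], [0.26, 2.73], [-2.93, 2.93]. Speed limits (rad/s): [2.57, 2.57, 3.01, 3.14, 3.14, 3.14].

### API

Orientations are given as a unit quaternion [w, x, y, z].
In Python, from cell import readout, grab_frame, robot, silhouettes, landmark_of gives the robot as it stands. The module is installed in compiled form; this text tells all that it offers.
- The arm moves only by the tool jog_arm, never from a script. Its arguments are lists of equal length, an entry for each row: "travel": the shift along the tool's x, y, z in mm, a list of three; "rot": the turn, a rotation vector about the tool's x, y, z in degrees, a list of three. A call has 1 to 20 rows; each row shifts and turns the commanded pose from where the row before left it, along the tool's axes as they then stand; what a row does not reach is not made up. A row lasts 1/8 s, in which the tool goes at most 62.5 mm and 10.7 degrees, less where a joint would pass 70% of its speed; a pose out of reach is approached as far as the arm can. A call is refused whole if a number of a shift passes 62.5 or a number of a turn 10.7, either way. A call with a gripper value outside its range is refused whole. "fingers" is the finger opening in mm, from 0 to 85.4, set as the call begins (left out, the last holds). The fingers move at their own pace and stop on an object; the grip force is fixed at half the most. Time passes only in rows, so rows that do not move let the fingers close. It gives the time, the measured TCP pose, the force and the opening at its end, in the units of the state.
- readout.read_state(): the state, without advancing time (a new reading comes with each control period).
- grab_frame(name): name is "scene" or "top" or "wrist"; returns a dict with "color" (400x640x3 uint8, red, green, blue), "mtx" (3x3 intrinsics, pixels), "D" ([k1, k2, p1, p2, k3] as OpenCV has them; the pictures are not rectified), "R" (3x3) and "t" (3): a world point X has camera coordinates R X + t. Camera axes: x right, y down, z forward; pixel columns grow to the right and rows downward; lengths in m; the calibration is good to about 2 mm. A picture is of the moment at which its call begins. There is no depth.
- robot.job_done(): hands the job in, once; it reports no verdict.
Trained networks look in the newest picture that a camera, given by its name, has taken for a name from the list of things; names that differ only in an ending like _2 or _b are one class to them, and where a whole thing is asked for, a point or a joint stands for the part that bears it (a point fixed in the world has none). Each returns a list of dicts, best first, with "score" (0 to 1); they miss things now and then, are a little off and sometimes report something else, mostly with a low value. They report only what shows in the picture. A call takes as long as a camera call. They do not tell look-alikes from the thing itself.
- silhouettes(thing, camera): "region" (400x640 bool, what is visible of it) and "uv" ([column, row] in pixels, amid what is visible of it).
- landmark_of(thing, camera): "uv" ([column, row] in pixels: a listed point, or the origin of a listed thing).
The state is a dict: "clock": time; "q": joint angles; "joint_vel": joint speeds; "joint_torque": joint torques, N m; "position": TCP position; "tool_rot": TCP orientation; "wrist_force": force on the tool from outside, world axes, zero at the start; "wrist_torque": the same for the moment, N m; "width": finger opening in m.
Only numpy, scipy, OpenCV 4.12 (cv2) and the standard library are available. Lean on these libraries where they do the work, as an engineer would, in place of code of your own. Each camera call takes 0.05 s, during which the arm holds its last target.

## Working session

There is one attempt and no reset: what is moved stays moved. The work goes in short steps, Python scripts to look and compute and a tool call to move; the robot and the scene stay as the last step left them, time stands still between calls to the robot, and variables do not carry over. Pictures are saved under pics/ and viewed, and the job is handed in when it is done.

Besides the shell and the picture viewer there is one more tool, called after "Emit:" as name(argument=value, ...) on one line, values as JSON. jog_arm: Moves the arm, as the interface text tells. Its arguments: {"type":"object","properties":{"travel":{"type":"array"},"rot":{"type":"array"},"fingers":{"type":"number"}},"required":["travel","rot"]}

```bash
mkdir -p pics; python3 - <<'E'
from cell import readout, grab_frame
import cv2
print(readout.read_state())
for n in ["scene","top","wrist"]:
    f=grab_frame(n); cv2.imwrite(f"pics/{n}0.png",f["color"][:,:,::-1])
    print(n,f["mtx"].tolist(),f["D"],f["R"].round(3).tolist() if hasattr(f["R"],'round') else f["R"],f["t"])
E
```

```text
{'clock': 0.0, 'q': array([-1.18827887e+00,  5.28255183e-02,  1.40174566e+00,  4.20110462e-05,
        1.68860103e+00, -7.03107608e-02]), 'joint_vel': array([ 0.00154568, -0.00061458, -0.00035817, -0.00033931,  0.00155329,
        0.00145949]), 'joint_torque': array([ 1.92523061e-03, -3.81661892e+01, -3.60189843e+01,  3.78650370e-06,
        6.14616016e-03, -4.44831926e-05]), 'position': array([ 0.22961364, -0.47181411,  0.24746773]), 'tool_rot': array([-7.83417239e-04,  9.74476781e-01,  2.24486922e-01, -1.02178528e-04]), 'wrist_force': array([-0.43621754, -0.02281274,  0.1720853 ]), 'wrist_torque': array([-0.07325475,  0.06624748,  0.02040657]), 'width': 0.08529054847216476}
scene [[451.96391378175093, 0.0, 324.4257850318246], [0.0, 451.96391378175093, 195.96688009569468], [0.0, 0.0, 1.0]] [-0.00739133  0.          0.          0.          0.        ] [[0.128, 0.992, 0.013], [0.663, -0.075, -0.744], [-0.737, 0.104, -0.668]] [-0.02591401 -0.29664086  1.69367068]
top [[417.3943595202793, 0.0, 330.8519101114817], [0.0, 417.3943595202793, 201.44182243479523], [0.0, 0.0, 1.0]] [0.03264956 0.         0.         0.         0.        ] [[0.026, -1.0, -0.008], [-0.999, -0.026, -0.041], [0.04, 0.009, -0.999]] [-0.06853044  0.50994486  1.06358653]
wrist [[303.77796336314293, 0.0, 319.3930779637929], [0.0, 303.77796336314293, 197.89028505350558], [0.0, 0.0, 1.0]] [-0.05607404  0.          0.          0.          0.        ] [[0.438, -0.899, -0.001], [-0.864, -0.421, 0.277], [-0.25, -0.12, -0.961]] [-0.5251694  -0.03506629  0.3796409 ]
```

View pics/top0.png

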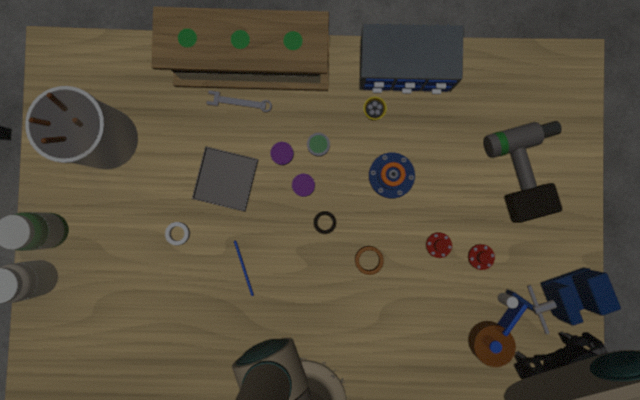

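View pics/scene0.png

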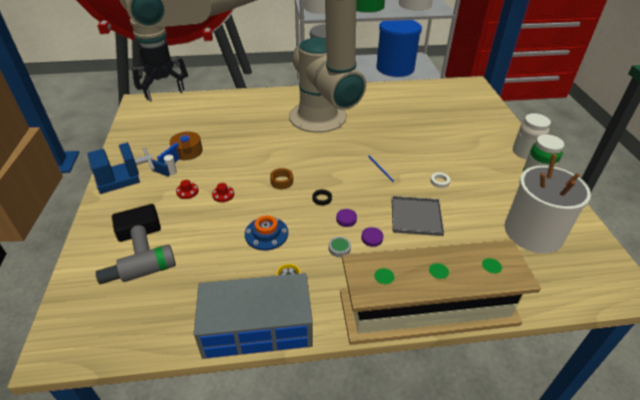

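View pics/wrist0.png

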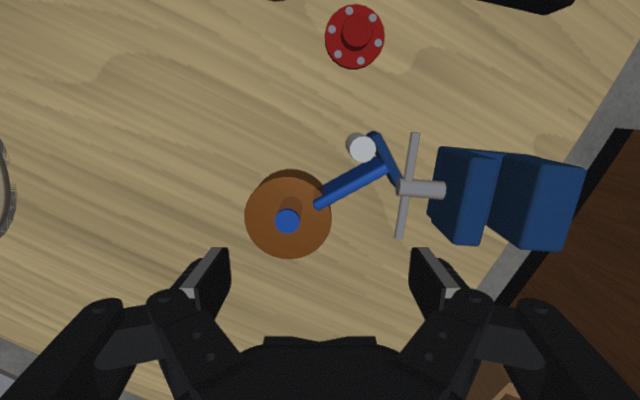

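Top view: flange with the orange seal at (392,175), tray (226,179), black ring (325,223), white ring (177,234). The discs are at (318,145), steel and green, and at (282,153) and (303,184), purple. Red covers are at (439,245) and (481,257), and there is a larger brown ring at (369,260). In this view, image left is the robot's left.

```bash
cat > h.py <<'E'
from cell import readout, grab_frame, robot, silhouettes, landmark_of
import numpy as np, cv2
from scipy.spatial.transform import Rotation as Ro
def ray(f,uv,z):
    p=cv2.undistortPoints(np.array([[uv]],float),np.array(f["mtx"]),np.array(f["D"]))[0,0]
    R=np.array(f["R"]);t=np.array(f["t"]);C=-R.T@t;d=R.T@np.array([p[0],p[1],1.])
    return C+d*(z-C[2])/d[2]
def circfit(f,region,z,r=None):
    """outline circle at plane z -> centre, radius"""
    cs,_=cv2.findContours(region.astype(np.uint8),cv2.RETR_EXTERNAL,cv2.CHAIN_APPROX_NONE)
    c=max(cs,key=cv2.contourArea)[:,0,:].astype(float)
    P=np.array([ray(f,u,z)[:2] for u in c])
    A=np.c_[2*P,np.ones(len(P))];s=np.linalg.lstsq(A,(P**2).sum(1),rcond=None)[0]
    return s[:2],np.sqrt(s[2]+s[0]**2+s[1]**2)
H=dict(flange_face=.03,tray=0,old_seal_mid=.038,black_seal_mid=.008,glass_mid=.009,white_seal_mid=.008,cover_mid=.02)
TOP=dict(old_seal_mid=.046,black_seal_mid=.016,glass_mid=.018,white_seal_mid=.016,cover_mid=.014)
E
python3 - <<'E'
from h import *
for cam in ["top","scene"]:
    f=grab_frame(cam)
    for n,z in H.items():
        for d in landmark_of(n,cam)[:4]:
            if d["score"]>.3: print(cam,n,round(d["score"],2),np.round(d["uv"],1),ray(f,d["uv"],z).round(4))
        if n in TOP and cam=="top":
            for d in silhouettes(n,cam)[:4]:
                if d["score"]>.3:
                    c,r=circfit(f,d["region"],TOP[n]); print("   sil",n,np.round(d["uv"],1),c.round(4),r.round(4))
f=grab_frame("top");c=f["color"][:,:,::-1]
a=cv2.resize(c[130:210,255:345],None,fx=5,fy=5);b=cv2.resize(c[220:280,400:500],None,fx=5,fy=5)
cv2.imwrite("pics/c1.png",a);cv2.imwrite("pics/c2.png",b)
E
```

```text
top flange_face 0.94 [392.1 174. ] [ 0.584  -0.2085  0.03  ]
top old_seal_mid 0.51 [391.6 174. ] [ 0.5831 -0.2061  0.038 ]
top old_seal_mid 0.31 [321.6 222.7] [ 0.4566 -0.0339  0.038 ]
   sil old_seal_mid [395.4 173.7] [ 0.5822 -0.207 ] 0.0294
top black_seal_mid 0.59 [323.1 223.3] [ 0.4549 -0.0369  0.008 ]
   sil black_seal_mid [327.6 228.9] [ 0.4578 -0.0399] 0.0279
top glass_mid 0.86 [283.5 156.2] [0.6255 0.0701 0.009 ]
top glass_mid 0.86 [300.6 186.8] [0.5474 0.0236 0.009 ]
   sil glass_mid [302.3 182.5] [0.5528 0.0181] 0.0302
   sil glass_mid [281.6 153.6] [0.6321 0.0742] 0.0302
   sil glass_mid [320.8 143.9] [ 0.6568 -0.0178] 0.0285
top white_seal_mid 0.53 [181.2 237.9] [0.4083 0.3258 0.008 ]
   sil white_seal_mid [175.3 231.4] [0.4208 0.3343] 0.0277
top cover_mid 0.96 [486.  258.5] [ 0.3776 -0.4491  0.02  ]
top cover_mid 0.6 [438.3 244.7] [ 0.4087 -0.3297  0.02  ]
top cover_mid 0.54 [390.6 175.2] [ 0.582  -0.2061  0.02  ]
   sil cover_mid [480.8 254.8] [ 0.3828 -0.4383] 0.0329
   sil cover_mid [441.6 245.9] [ 0.4081 -0.3324] 0.0323
scene flange_face 0.72 [261.7 230. ] [ 0.5934 -0.2205  0.03  ]
scene tray 0.77 [416.6 214.8] [0.5548 0.2237 0.    ]
scene old_seal_mid 0.64 [267.3 226.6] [ 0.5903 -0.2049  0.038 ]
scene old_seal_mid 0.33 [415.4 213.9] [0.5882 0.2049 0.038 ]
scene black_seal_mid 0.71 [321.7 195.3] [ 0.4485 -0.04    0.008 ]
scene glass_mid 0.63 [340.1 246.8] [ 0.6588 -0.0168  0.009 ]
scene glass_mid 0.6 [373.4 236.8] [0.6335 0.0787 0.009 ]
scene glass_mid 0.54 [346.3 215.6] [0.5438 0.0189 0.009 ]
scene white_seal_mid 0.73 [440.3 181.8] [0.4277 0.3351 0.008 ]
scene cover_mid 0.75 [221.1 188.9] [ 0.3994 -0.3371  0.02  ]
scene cover_mid 0.71 [188.2 183.8] [ 0.3644 -0.4366  0.02  ]
```

View pics/c1.png

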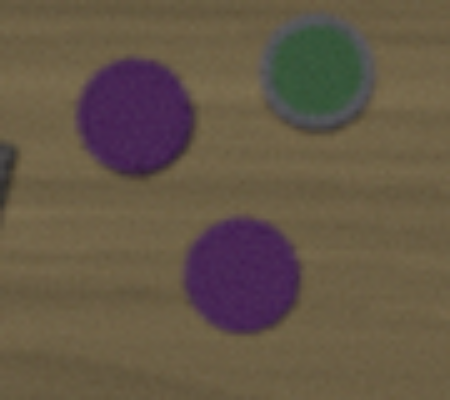

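View pics/c2.png

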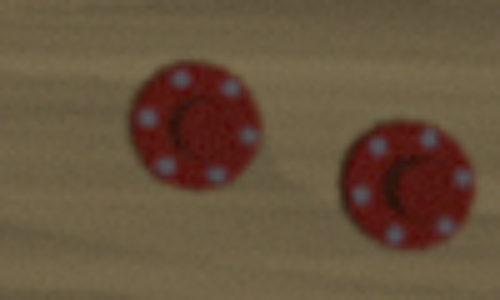

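The job's parts:
- **Glass:** candidates are steel/green (318,145) and purple (282,153) and (303,184). The crop shows only (318,145) has a bare steel rim, so that's the one, at about (0.657,-0.018).
- **Cover:** candidates are (439,245) and (481,257). Image left is +y, so (439,245) is farthest left, at about (0.408,-0.332).
- **Orange seal:** the one on the flange, not the larger brown ring at (369,260).

First I'll square the tool to the world (tool x = world x, tool y = -world y) and go to the flange.

Emit:
jog_arm(travel=[[0,0,0],[0,0,0],[0,0,0],[46,-38,0],[46,-38,0],[46,-38,0],[46,-38,0],[46,-38,0],[46,-38,0],[46,-38,0],[0,0,0],[0,0,0]], rot=[[0,0,8.6],[0,0,8.6],[0,0,8.6],[0,0,0],[0,0,0],[0,0,0],[0,0,0],[0,0,0],[0,0,0],[0,0,0],[0,0,0],[0,0,0]], fingers=85)

```text
clock: 2.75
position: [0.5508, -0.2055, 0.2481]
tool_rot: [0.0, 1.0, 0.001, -0.0]
wrist_force: [0.5, -0.4, -0.5]
width: 0.085
```

```bash
cat >> h.py <<'E'
def pose():
    s=readout.read_state();q=s["tool_rot"];R=Ro.from_quat([q[1],q[2],q[3],q[0]]).as_matrix()
    return s,s["position"],R
def go(target,verbose=True):
    s,p,R=pose(); d=R.T@(np.array(target)-p)*1000
    print("t",round(s["clock"],2),"tcp",p.round(4),"x",R[:,0].round(4),"z",R[:,2].round(4),"w",round(s["width"],4),"F",s["wrist_force"].round(1),"-> travel mm",d.round(1))
def look(name,cam="wrist",things=()):
    f=grab_frame(cam);cv2.imwrite(f"pics/{name}.png",f["color"][:,:,::-1])
    for n,z in things:
        for d in silhouettes(n,cam)[:4]:
            if d["score"]>.3:
                c,r=circfit(f,d["region"],z); print("sil",n,round(d["score"],2),np.round(d["uv"],1),c.round(4),r.round(4))
        for d in landmark_of(n,cam)[:3]:
            if d["score"]>.3: print("lm",n,round(d["score"],2),np.round(d["uv"],1),ray(f,d["uv"],H[n]).round(4))
    return f
E
python3 - <<'E'
from h import *
go([.583,-.207,.05])
look("w1",things=[("old_seal_mid",.046),("flange_face",.03)])
E
```

```text
t 2.75 tcp [ 0.5508 -0.2055  0.2481] x [ 1.0e+00  2.7e-03 -6.0e-04] z [-6.e-04 -3.e-04 -1.e+00] w 0.085 F [ 0.5 -0.4 -0.5] -> travel mm [ 32.3   1.5 198.1]
sil old_seal_mid 0.78 [337.8 152.1] [ 0.5847 -0.2085] 0.029
lm old_seal_mid 0.9 [324.9 147.5] [ 0.5835 -0.2115  0.038 ]
lm old_seal_mid 0.33 [419.1 277.2] [ 0.4221 -0.3317  0.038 ]
sil flange_face 0.57 [321.7 140.4] [ 0.5872 -0.2095] 0.0562
lm flange_face 0.69 [324.2 147.7] [ 0.5823 -0.2109  0.03  ]
```

View pics/w1.png

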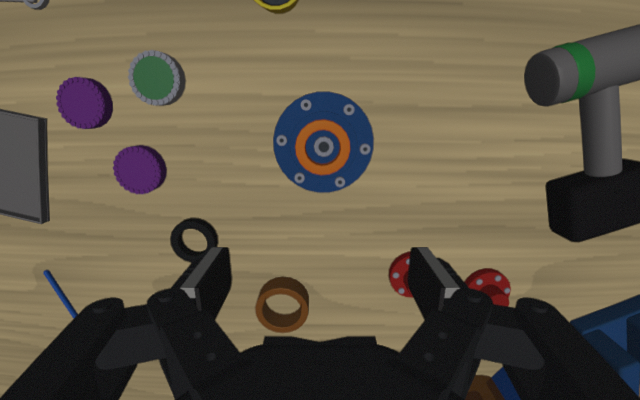

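```bash
cat >> h.py <<'E'
def colfit(f,lo,hi,z,near=None,rmax=60,name=""):
    hsv=cv2.cvtColor(f["color"],cv2.COLOR_RGB2HSV)
    m=cv2.inRange(hsv,np.array(lo),np.array(hi))
    if near is not None:
        k=np.zeros_like(m);cv2.circle(k,tuple(int(v) for v in near),rmax,255,-1);m&=k
    n,l,st,ce=cv2.connectedComponentsWithStats(m)
    if n<2: print(name,"none");return
    i=1+np.argmax(st[1:,4]); c,r=circfit(f,l==i,z); print(name,"px",st[i,4],ce[i].round(1),"c",c.round(4),"r",r.round(4)); return c,r
E
python3 - <<'E'
from h import *
f=grab_frame("wrist"); hsv=cv2.cvtColor(f["color"],cv2.COLOR_RGB2HSV)
for p in [(303,147),(290,120),(324,147),(309,147)]: print(p,hsv[p[1],p[0]])
colfit(f,(5,150,120),(18,255,255),.046,(324,147),40,"orange")
colfit(f,(100,100,30),(125,255,255),.012,(324,142),70,"blue")
g=grab_frame("top"); hsv=cv2.cvtColor(g["color"],cv2.COLOR_RGB2HSV)
for p in [(383,175),(375,175),(226,179),(210,130)]: print(p,hsv[p[1],p[0]])
colfit(g,(5,150,80),(18,255,255),.046,(392,175),30,"orange")
colfit(g,(100,100,30),(125,255,255),.012,(392,175),40,"blue")
# tray
m=cv2.inRange(cv2.cvtColor(g["color"],cv2.COLOR_RGB2HSV),np.array((0,0,40)),np.array((180,60,130)))
k=np.zeros_like(m);cv2.circle(k,(226,179),50,255,-1);m&=k
cs,_=cv2.findContours(m,cv2.RETR_EXTERNAL,cv2.CHAIN_APPROX_NONE);c=max(cs,key=cv2.contourArea)
b=cv2.boxPoints(cv2.minAreaRect(c));print(b.round(1)); P=np.array([ray(g,u,.012)[:2] for u in b]);print(P.round(4),P.mean(0),np.linalg.norm(P-np.roll(P,1,0),axis=1))
E
```

```text
(303, 147) [ 12 211 146]
(290, 120) [108 172  92]
(324, 147) [105  39  52]
(309, 147) [109 172  89]
orange px 1325 [321.3 146.3] c [ 0.5845 -0.2084] r 0.0287
blue px 4680 [322.3 138.6] c [ 0.5851 -0.2095] r 0.0582
(383, 175) [17 77 53]
(375, 175) [ 0 43 24]
(226, 179) [15  7 73]
(210, 130) [ 21  95 107]
orange px 5 [384.8 166.2] c [ 0.6018 -0.1883] r 0.0025
blue px 127 [377.4 164. ] c [ 0.5979 -0.1769] r 0.025
[[191.5 198.1]
 [204.6 145.6]
 [257.8 158.9]
 [244.6 211.4]]
[[0.5109 0.3024]
 [0.6471 0.2738]
 [0.6163 0.1358]
 [0.4802 0.165 ]] [0.56361803 0.21926523] [0.14071008 0.13920059 0.14140469 0.13917543]
```

Flange about (0.584,-0.209) and tray centre (0.5636,0.2193), with its sides measuring 0.140. Now descending on the orange seal.

Emit:
jog_arm(travel=[[33,3,0],[0,0,60],[0,0,60],[0,0,45],[0,0,25],[0,0,8],[0,0,0],[0,0,0]], rot=[[0,0,0],[0,0,0],[0,0,0],[0,0,0],[0,0,0],[0,0,0],[0,0,0],[0,0,0]])

```text
clock: 4.1
position: [0.5849, -0.2087, 0.0522]
tool_rot: [0.001, 1.0, 0.001, 0.001]
wrist_force: [-0.5, 0.6, -0.2]
width: 0.0851
```

```bash
python3 - <<'E'
from h import *
go([.584,-.2085,.0495])
look("w2")
E
```

```text
t 4.1 tcp [ 0.5849 -0.2087  0.0522] x [1.     0.0024 0.0028] z [ 0.0028 -0.0013 -1.    ] w 0.0851 F [-0.5  0.6 -0.2] -> travel mm [-0.9 -0.2  2.7]
```

View pics/w2.png

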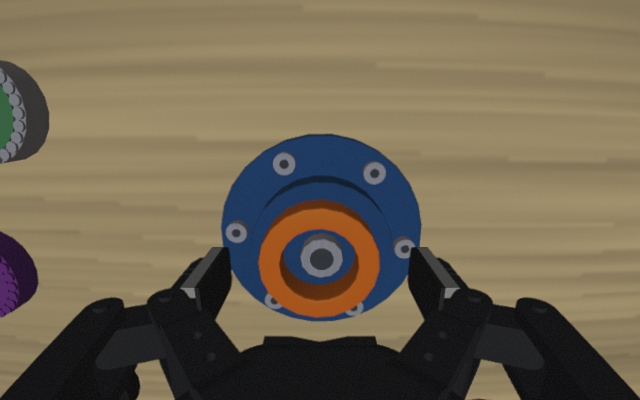

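Seal centred between the pads: seal centre (320,260), pads at (220,260) and (425,260). Closing.

Emit:
jog_arm(travel=[[0,0,2],[0,0,0],[0,0,0],[0,0,0],[0,0,0],[0,0,0],[0,0,0],[0,0,0]], rot=[[0,0,0],[0,0,0],[0,0,0],[0,0,0],[0,0,0],[0,0,0],[0,0,0],[0,0,0]], fingers=40)

```text
clock: 5.15
position: [0.5847, -0.2085, 0.0498]
tool_rot: [0.001, 1.0, 0.001, 0.001]
wrist_force: [-1.8, 0.8, 5.1]
width: 0.0576
```

Emit:
jog_arm(travel=[[0,0,-10],[0,0,-30],[0,0,-50],[0,0,-50],[0,0,0],[0,0,0]], rot=[[0,0,0],[0,0,0],[0,0,0],[0,0,0],[0,0,0],[0,0,0]])

```text
clock: 5.9
position: [0.5837, -0.2081, 0.1877]
tool_rot: [-0.0, 1.0, 0.001, -0.0]
wrist_force: [-1.2, 0.6, -1.2]
width: 0.0573
```

```bash
python3 - <<'E'
from h import *
go([.5636,.2193,.05])
look("w3")
E
```

```text
t 5.9 tcp [ 0.5837 -0.2081  0.1877] x [ 1.0e+00  2.5e-03 -9.0e-04] z [-9.e-04  3.e-04 -1.e+00] w 0.0573 F [-1.2  0.6 -1.2] -> travel mm [ -18.9 -427.4  137.8]
```

View pics/w3.png

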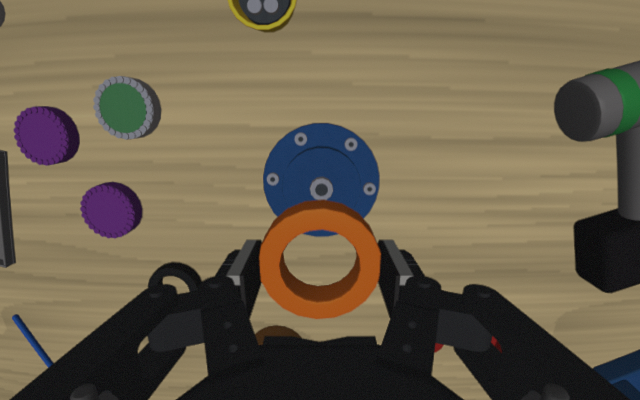

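Seal lifted off (centre (320,262)), and the bare stub shows at (320,188). Moving over to the tray.

Emit:
jog_arm(travel=[[-3,-53,0],[-3,-53,0],[-3,-54,0],[-2,-54,0],[-2,-54,0],[-2,-53,0],[-2,-53,0],[-2,-53,0],[0,0,40],[0,0,40],[0,0,0],[0,0,0]], rot=[[0,0,0],[0,0,0],[0,0,0],[0,0,0],[0,0,0],[0,0,0],[0,0,0],[0,0,0],[0,0,0],[0,0,0],[0,0,0],[0,0,0]])

```text
clock: 7.45
position: [0.5644, 0.2187, 0.1093]
tool_rot: [-0.0, 1.0, 0.001, 0.0]
wrist_force: [0.5, 0.0, -0.9]
width: 0.0573
```

```bash
python3 - <<'E'
from h import *
go([.5636,.2193,.0235])
look("w4",things=[("tray",.014)])
E
```

```text
t 7.45 tcp [0.5644 0.2187 0.1093] x [1.0e+00 2.2e-03 7.0e-04] z [ 7.e-04  1.e-04 -1.e+00] w 0.0573 F [ 0.5  0.  -0.9] -> travel mm [-0.8 -0.6 85.8]
sil tray 0.96 [318.9 177.8] [0.5782 0.2225] 0.0688
lm tray 0.81 [318.6 204.8] [0.5627 0.2193 0.    ]
```

View pics/w4.png

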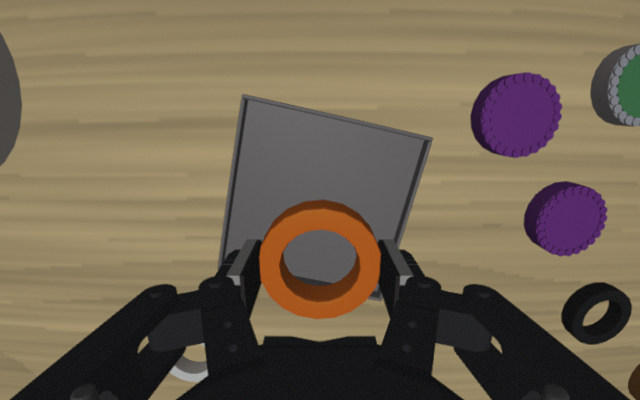

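The tray lies below at (320,205) and agrees with the top view. Lowering and releasing at a 70 mm opening.

Emit:
jog_arm(travel=[[0,0,45],[0,0,28],[0,0,12],[0,0,0],[0,0,0]], rot=[[0,0,0],[0,0,0],[0,0,0],[0,0,0],[0,0,0]])

```text
clock: 8.22
position: [0.5649, 0.219, 0.0248]
tool_rot: [-0.0, 1.0, 0.001, 0.001]
wrist_force: [0.5, -0.3, -0.1]
width: 0.0573
```

Emit:
jog_arm(travel=[[0,0,0],[0,0,0],[0,0,0],[0,0,0],[0,0,-20],[0,0,-50],[0,0,-60],[0,0,-60],[0,0,0]], rot=[[0,0,0],[0,0,0],[0,0,0],[0,0,0],[0,0,0],[0,0,0],[0,0,0],[0,0,0],[0,0,0]], fingers=70)

```text
clock: 9.35
position: [0.5661, 0.2194, 0.2221]
tool_rot: [-0.002, 1.0, 0.001, 0.007]
wrist_force: [0.3, -0.4, -0.4]
width: 0.0703
```

```bash
python3 - <<'E'
from h import *
go([.457,-.04,.22])
look("w5",things=[("old_seal_mid",.019)])
E
```

```text
t 9.35 tcp [0.5661 0.2194 0.2221] x [0.9999 0.0025 0.0132] z [ 0.0132  0.0041 -0.9999] w 0.0703 F [ 0.3 -0.4 -0.4] -> travel mm [-109.7  259.1   -0.4]
sil old_seal_mid 0.76 [318.8 194.6] [0.5662 0.2188] 0.0298
lm old_seal_mid 0.85 [320.8 180.2] [0.5703 0.2187 0.038 ]
```

View pics/w5.png

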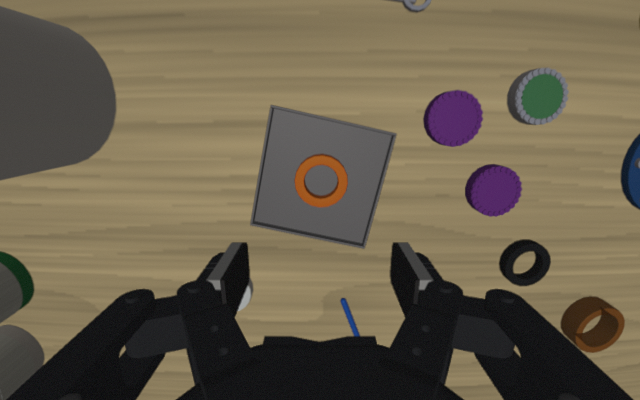

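The orange seal lies flat in the tray at (321,181). Next, the black seal.

Emit:
jog_arm(travel=[[-22,52,0],[-22,52,0],[-22,52,0],[-22,52,0],[-22,51,0],[0,0,40],[0,0,0],[0,0,0]], rot=[[0,0,0],[0,0,0],[0,0,0],[0,0,0],[0,0,0],[0,0,0],[0,0,0],[0,0,0]], fingers=80)

```text
clock: 10.5
position: [0.4548, -0.0401, 0.1738]
tool_rot: [-0.0, 1.0, 0.002, -0.0]
wrist_force: [1.3, 0.1, 0.9]
width: 0.08
```

```bash
python3 - <<'E'
from h import *
f=look("w6",things=[("black_seal_mid",.016)])
colfit(f,(0,0,0),(180,255,45),.016,(320,240),60,"black")
go([.457,-.04,.02])
E
```

```text
sil black_seal_mid 0.58 [331.1 198.7] [ 0.4606 -0.0407] 0.0297
lm black_seal_mid 0.57 [322.2 182.1] [ 0.4587 -0.0429  0.008 ]
black px 809 [319.8 198.9] c [ 0.4532 -0.0405] r 0.0213
t 10.65 tcp [ 0.4553 -0.0401  0.1745] x [1.     0.0036 0.0017] z [ 1.7e-03 -4.0e-04 -1.0e+00] w 0.0802 F [-0.1  1.   0.3] -> travel mm [  1.5  -0.2 154.5]
```

View pics/w6.png

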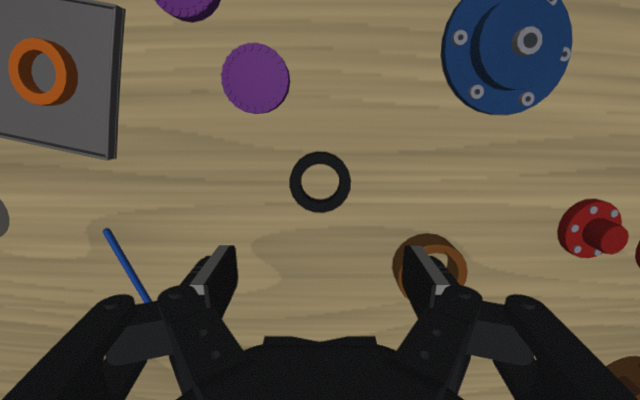

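```bash
python3 - <<'E'
from h import *
f=grab_frame("wrist")
for uv in [(320,182),(320,152),(320,212),(290,182),(350,182)]: print("black",uv,ray(f,uv,.016)[:2].round(4))
for uv in [(393,265),(467,265),(430,235)]: print("brown",uv,ray(f,uv,.035)[:2].round(4))
E
```

```text
black (320, 182) [ 0.4614 -0.0407]
black (320, 152) [ 0.4902 -0.0406]
black (320, 212) [ 0.431  -0.0409]
black (290, 182) [ 0.4612 -0.0119]
black (350, 182) [ 0.4615 -0.0696]
brown (393, 265) [ 0.3829 -0.1125]
brown (467, 265) [ 0.3824 -0.1866]
brown (430, 235) [ 0.4146 -0.1456]
```

Black seal at (320,182), so (0.4607,-0.0407) with a radius of about 0.0295 (it should be 0.030). The brown ring stays clear.

Emit:
jog_arm(travel=[[5.5,0.5,40],[0,0,50],[0,0,40],[0,0,18],[0,0,6],[0,0,0],[0,0,0]], rot=[[0,0,0],[0,0,0],[0,0,0],[0,0,0],[0,0,0],[0,0,0],[0,0,0]])

```text
clock: 11.58
position: [0.461, -0.0411, 0.0205]
tool_rot: [0.0, 1.0, 0.001, 0.001]
wrist_force: [-0.2, 0.2, -0.3]
width: 0.0801
```

```bash
python3 - <<'E'
from h import *
f=look("w7")
go([.4607,-.0407,.02])
E
```

```text
t 11.62 tcp [ 0.4609 -0.0411  0.0205] x [1.     0.0026 0.0021] z [ 2.1e-03 -5.0e-04 -1.0e+00] w 0.08 F [ 0.3  0.7 -0.4] -> travel mm [-0.2 -0.4  0.5]
```

View pics/w7.png

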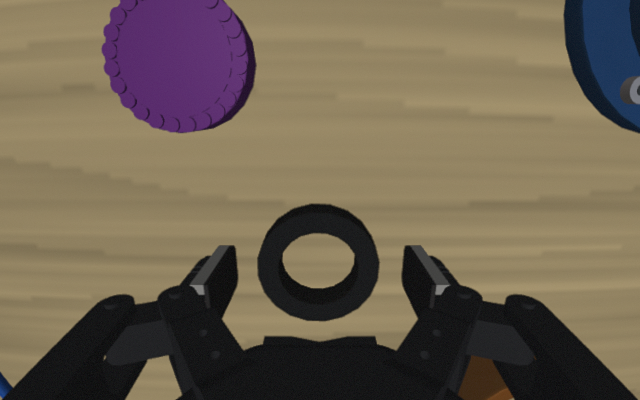

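Emit:
jog_arm(travel=[[0,0,0],[0,0,0],[0,0,0],[0,0,0],[0,0,0],[0,0,0],[0,0,0],[0,0,0]], rot=[[0,0,0],[0,0,0],[0,0,0],[0,0,0],[0,0,0],[0,0,0],[0,0,0],[0,0,0]], fingers=40)

```text
clock: 12.62
position: [0.4607, -0.0412, 0.0209]
tool_rot: [0.0, 1.0, 0.001, 0.001]
wrist_force: [-4.3, 0.2, 10.7]
width: 0.057
```

Emit:
jog_arm(travel=[[0,0,-20],[0,0,-50],[0,0,-60],[0,0,-30],[40,55,0],[40,55,0],[40,55,0],[0,0,0],[0,0,0],[0,0,0]], rot=[[0,0,0],[0,0,0],[0,0,0],[0,0,0],[0,0,0],[0,0,0],[0,0,0],[0,0,0],[0,0,0],[0,0,0]])

```text
clock: 13.88
position: [0.5706, -0.1914, 0.1803]
tool_rot: [0.0, 1.0, 0.002, 0.001]
wrist_force: [0.0, 0.9, 0.5]
width: 0.0571
```

```bash
python3 - <<'E'
from h import *
f=look("w8",things=[("flange_face",.03)])
cv2.imwrite("pics/w8c.png",cv2.resize(f["color"][110:280,230:420,::-1],None,fx=4,fy=3.5))
go([.584,-.209,.055])
E
```

```text
sil flange_face 0.55 [339.7 162.1] [ 0.5934 -0.2097] 0.0525
lm flange_face 0.82 [340.4 176.4] [ 0.5839 -0.211   0.03  ]
t 14.03 tcp [ 0.5707 -0.1916  0.1803] x [1.     0.0036 0.0014] z [ 1.4e-03 -6.0e-04 -1.0e+00] w 0.057 F [ 0.2 -0.3  0.1] -> travel mm [ 13.1  17.4 125.3]
```

View pics/w8.png

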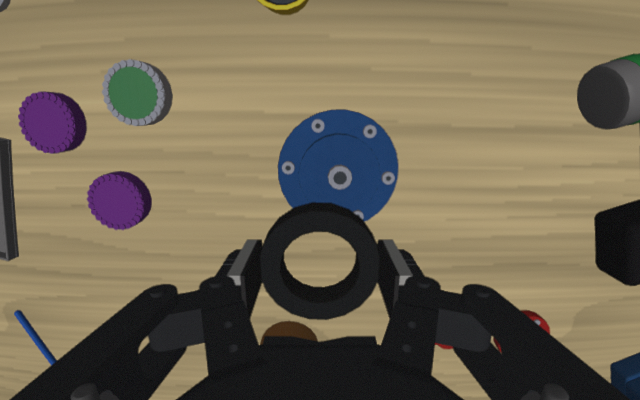

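```bash
python3 - <<'E'
from h import *
f=grab_frame("wrist")
g=cv2.cvtColor(f["color"],cv2.COLOR_RGB2HSV)
sub=(g[:,:,1]<110)&(g[:,:,2]>60); k=np.zeros(sub.shape,np.uint8);cv2.circle(k,(340,177),18,1,-1)
m=(sub&(k>0)); ys,xs=np.nonzero(m);print(len(xs),xs.min(),xs.max(),ys.min(),ys.max())
print(circfit(f,m,.039)); print(ray(f,((xs.min()+xs.max())/2,(ys.min()+ys.max())/2),.039))
m=cv2.inRange(g,np.array((100,100,30)),np.array((125,255,255)));k=np.zeros_like(m);cv2.circle(k,(338,165),70,255,-1);k[200:]=0
m&=k
cs,_=cv2.findContours(m,0,cv2.CHAIN_APPROX_NONE);c=max(cs,key=cv2.contourArea)[:,0,:].astype(float);c=c[c[:,1]<197]
P=np.array([ray(f,u,.012)[:2] for u in c]);A=np.c_[2*P,np.ones(len(P))];s=np.linalg.lstsq(A,(P**2).sum(1),rcond=None)[0];print("blue",s[:2],np.sqrt(s[2]+s[0]**2+s[1]**2))
t=grab_frame("scene")
E
```

```text
468 327 351 164 189
(array([ 0.58534081, -0.2094479 ]), np.float64(0.011033446718671801))
[ 0.58581266 -0.20927308  0.039     ]
blue [ 0.58523367 -0.20942837] 0.05832783327612643
```

The flange axis from the stub and the base circle agrees: (0.5853,-0.2094), radii 11.0 and 58.3 mm. Placing the black seal.

Emit:
jog_arm(travel=[[14.5,17.8,0],[0,0,50],[0,0,45],[0,0,20],[0,0,0],[0,0,0]], rot=[[0,0,0],[0,0,0],[0,0,0],[0,0,0],[0,0,0],[0,0,0]])

```text
clock: 14.88
position: [0.5866, -0.2106, 0.0669]
tool_rot: [0.001, 1.0, 0.001, 0.002]
wrist_force: [-0.4, -0.1, 0.1]
width: 0.0568
```

```bash
python3 - <<'E'
from h import *
go([.5853,-.2094,.051])
f=look("w9")
E
```

```text
t 14.88 tcp [ 0.5866 -0.2106  0.0669] x [1.     0.0026 0.0036] z [ 0.0036 -0.0016 -1.    ] w 0.0568 F [-0.4 -0.1  0.1] -> travel mm [-1.3 -1.2 15.9]
```

View pics/w9.png

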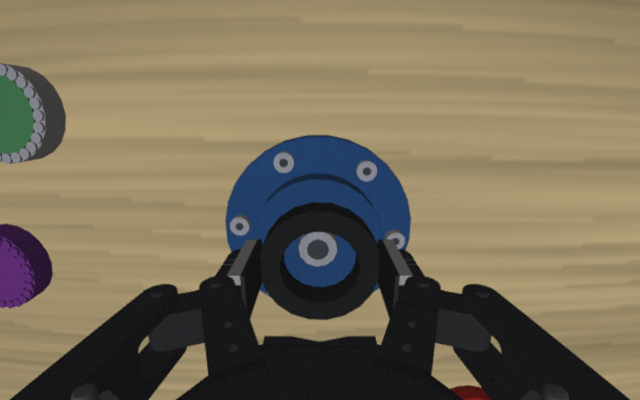

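The stub at (318,249) shows through the seal's hole. Correcting by about 1 mm and lowering.

Emit:
jog_arm(travel=[[-1.3,-1.2,5],[0,0,6],[0,0,4.5],[0,0,0],[0,0,0],[0,0,0]], rot=[[0,0,0],[0,0,0],[0,0,0],[0,0,0],[0,0,0],[0,0,0]])

```text
clock: 15.68
position: [0.5841, -0.2089, 0.051]
tool_rot: [0.0, 1.0, 0.001, 0.0]
wrist_force: [-7.1, 2.6, 14.8]
width: 0.057
```

```bash
python3 - <<'E'
from h import *
go([.5853,-.2094,.051])
E
```

```text
t 15.68 tcp [ 0.5841 -0.2089  0.051 ] x [1.0e+00 2.6e-03 1.0e-04] z [ 1.e-04 -2.e-04 -1.e+00] w 0.057 F [-7.1  2.6 14.8] -> travel mm [ 1.2  0.5 -0. ]
```

Contact at the expected height (15 N up), so I'm releasing.

Emit:
jog_arm(travel=[[0,0,-0.5],[0,0,0],[0,0,0],[0,0,0],[0,0,0],[0,0,-20],[0,0,-50],[0,0,-60],[0,0,0],[0,0,0]], rot=[[0,0,0],[0,0,0],[0,0,0],[0,0,0],[0,0,0],[0,0,0],[0,0,0],[0,0,0],[0,0,0],[0,0,0]], fingers=76)

```text
clock: 16.92
position: [0.5841, -0.209, 0.1803]
tool_rot: [0.0, 1.0, 0.001, 0.001]
wrist_force: [-0.6, -0.5, -1.0]
width: 0.0762
```

```bash
python3 - <<'E'
from h import *
f=look("w10")
colfit(f,(0,0,0),(180,255,45),.046,(320,185),45,"black")
cv2.imwrite("pics/w10c.png",cv2.resize(f["color"][110:260,230:420,::-1],None,fx=4,fy=4))
go([.657,-.018,.18])
E
```

```text
black px 2154 [319.2 194.4] c [ 0.5839 -0.2089] r 0.0292
t 16.98 tcp [ 0.5836 -0.2088  0.1789] x [ 1.      0.0025 -0.001 ] z [-1.e-03  3.e-04 -1.e+00] w 0.0759 F [-0.9  0.3  0.3] -> travel mm [  73.8 -190.6   -1.1]
```

View pics/w10c.png

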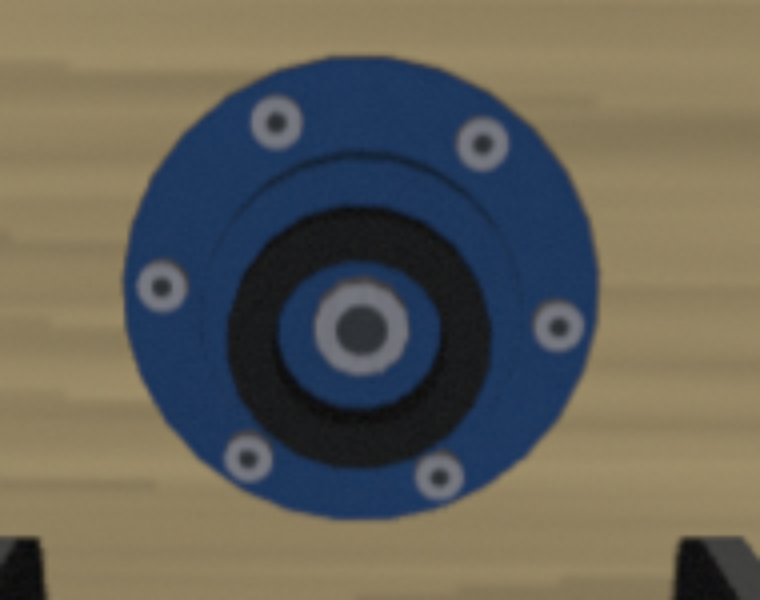

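The black seal is on the flange with the stub nearly centred in its hole: seal (0.5839,-0.2089), about 1.5 mm off axis. Next, the glass.

Emit:
jog_arm(travel=[[18,-48,0],[18,-48,0],[18,-48,0],[18,-48,0],[0,0,20],[0,0,0],[0,0,0]], rot=[[0,0,0],[0,0,0],[0,0,0],[0,0,0],[0,0,0],[0,0,0],[0,0,0]])

```text
clock: 17.85
position: [0.6551, -0.018, 0.1589]
tool_rot: [0.0, 1.0, 0.0, -0.001]
wrist_force: [-0.3, 0.4, 1.0]
width: 0.0762
```

```bash
python3 - <<'E'
from h import *
f=look("w11",things=[("glass_mid",.018)])
go([.657,-.018,.021])
E
```

```text
sil glass_mid 0.88 [318.1 184.3] [ 0.6612 -0.0188] 0.0299
sil glass_mid 0.63 [219.4 211.3] [0.6367 0.073 ] 0.0305
sil glass_mid 0.62 [281.9 289.1] [0.5581 0.0165] 0.0317
lm glass_mid 0.79 [283.6 285.6] [0.5524 0.0189 0.009 ]
lm glass_mid 0.77 [224.  213.8] [0.6312 0.074  0.009 ]
lm glass_mid 0.75 [322.3 185.1] [ 0.6597 -0.0208  0.009 ]
t 18.0 tcp [ 0.6556 -0.0179  0.1601] x [1.     0.001  0.0011] z [ 1.1e-03 -2.0e-04 -1.0e+00] w 0.076 F [-0.2  0.   0.1] -> travel mm [1.200e+00 1.000e-01 1.391e+02]
```

View pics/w11.png

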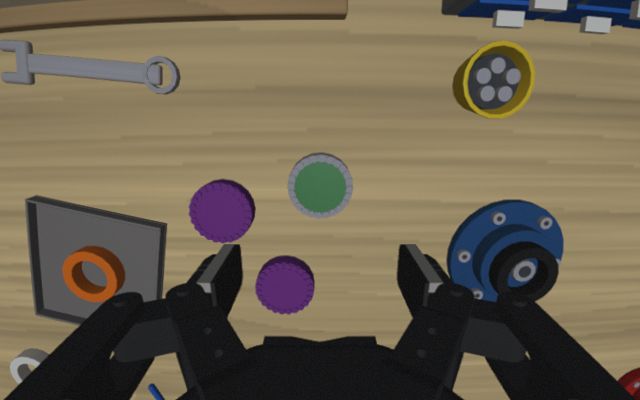

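The glass at (320,185), steel rim, is at (0.661,-0.019) with radius 0.030. The purple disc's nearest edge clears the open finger by about 12 mm. Going down.

Emit:
jog_arm(travel=[[5,1,40],[0,0,50],[0,0,30],[0,0,14],[0,0,5],[0,0,0],[0,0,0]], rot=[[0,0,0],[0,0,0],[0,0,0],[0,0,0],[0,0,0],[0,0,0],[0,0,0]])

```text
clock: 18.88
position: [0.6614, -0.0179, 0.022]
tool_rot: [0.0, 1.0, 0.001, 0.001]
wrist_force: [-0.3, -0.3, -0.2]
width: 0.0759
```

```bash
python3 - <<'E'
from h import *
f=look("w12",things=[("glass_mid",.018)])
go([.661,-.019,.021])
E
```

```text
sil glass_mid 0.92 [318.  261.1] [ 0.6624 -0.0184] 0.0305
sil glass_mid 0.8 [136.9 274.9] [0.6516 0.0747] 0.0228
lm glass_mid 0.88 [146.5 302.4] [0.6338 0.0763 0.009 ]
lm glass_mid 0.65 [320.2 262.3] [ 0.6592 -0.0183  0.009 ]
t 19.02 tcp [ 0.661  -0.0178  0.0212] x [1.     0.0025 0.0015] z [ 1.5e-03 -2.0e-04 -1.0e+00] w 0.0759 F [-0.3 -0.   0.5] -> travel mm [-0.   1.2  0.2]
```

View pics/w12.png

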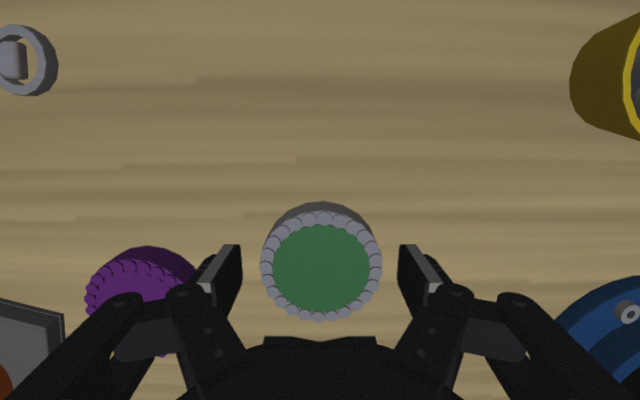

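Glass centred between the pads at (320,266). Gripping.

Emit:
jog_arm(travel=[[0,0.5,0],[0,0,0],[0,0,0],[0,0,0],[0,0,0],[0,0,0],[0,0,0],[0,0,0]], rot=[[0,0,0],[0,0,0],[0,0,0],[0,0,0],[0,0,0],[0,0,0],[0,0,0],[0,0,0]], fingers=40)

```text
clock: 20.02
position: [0.6612, -0.0184, 0.0214]
tool_rot: [0.0, 1.0, 0.001, 0.001]
wrist_force: [-0.2, -0.2, 5.4]
width: 0.0576
```

Emit:
jog_arm(travel=[[0,0,-20],[0,0,-50],[0,0,-50],[0,0,-10],[-19,48,0],[-19,48,0],[-19,48,0],[-19,47,0],[0,0,0],[0,0,0],[0,0,0]], rot=[[0,0,0],[0,0,0],[0,0,0],[0,0,0],[0,0,0],[0,0,0],[0,0,0],[0,0,0],[0,0,0],[0,0,0],[0,0,0]])

```text
clock: 21.4
position: [0.5854, -0.2081, 0.1499]
tool_rot: [-0.0, 1.0, 0.002, -0.0]
wrist_force: [0.4, 0.5, -1.6]
width: 0.0572
```

```bash
python3 - <<'E'
from h import *
f=look("w13")
go([.5853,-.2094,.068])
E
```

```text
t 21.45 tcp [ 0.5854 -0.2082  0.15  ] x [ 1.0e+00  4.3e-03 -4.0e-04] z [-4.e-04  3.e-04 -1.e+00] w 0.0575 F [-0.1  0.6 -1.4] -> travel mm [-0.1  1.3 82. ]
```

View pics/w13.png

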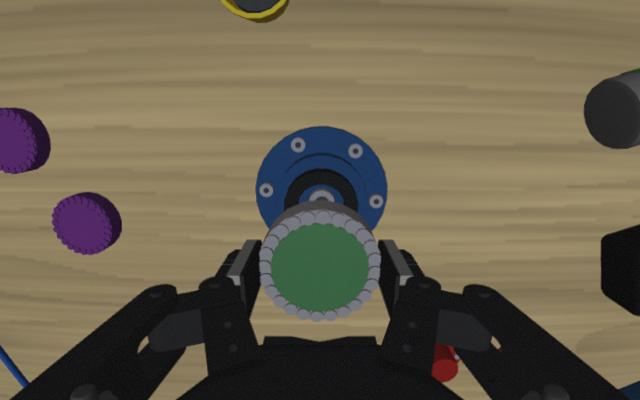

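Emit:
jog_arm(travel=[[0,1,30],[0,0,30],[0,0,13],[0,0,0],[0,0,0],[0,0,0]], rot=[[0,0,0],[0,0,0],[0,0,0],[0,0,0],[0,0,0],[0,0,0]])

```text
clock: 22.2
position: [0.5857, -0.2107, 0.0788]
tool_rot: [0.001, 1.0, 0.001, 0.001]
wrist_force: [0.5, -0.7, -0.6]
width: 0.0573
```

```bash
python3 - <<'E'
from h import *
go([.585,-.2093,.068])
E
```

```text
t 22.2 tcp [ 0.5857 -0.2107  0.0788] x [1.     0.0025 0.0023] z [ 0.0023 -0.001  -1.    ] w 0.0573 F [ 0.5 -0.7 -0.6] -> travel mm [-0.7 -1.4 10.8]
```

Emit:
jog_arm(travel=[[-0.5,-1,5],[0,0,4],[0,0,1.5],[0,0,0],[0,0,0],[0,0,0]], rot=[[0,0,0],[0,0,0],[0,0,0],[0,0,0],[0,0,0],[0,0,0]])

```text
clock: 22.95
position: [0.5846, -0.2095, 0.0674]
tool_rot: [0.0, 1.0, 0.001, 0.0]
wrist_force: [-3.1, 1.5, 5.7]
width: 0.0571
```

```bash
python3 - <<'E'
from h import *
go([.585,-.2093,.0674])
E
```

```text
t 22.95 tcp [ 0.5846 -0.2095  0.0674] x [1.0e+00 2.5e-03 1.0e-04] z [ 1.e-04 -1.e-04 -1.e+00] w 0.0571 F [-3.1  1.5  5.7] -> travel mm [ 0.4 -0.2  0. ]
```

Contact at the expected height (5.7 N), so I'm releasing.

Emit:
jog_arm(travel=[[0,0,0],[0,0,0],[0,0,0],[0,0,0],[0,0,0],[0,0,-20],[0,0,-50],[0,0,-60],[0,0,0],[0,0,0]], rot=[[0,0,0],[0,0,0],[0,0,0],[0,0,0],[0,0,0],[0,0,0],[0,0,0],[0,0,0],[0,0,0],[0,0,0]], fingers=76)

```text
clock: 24.2
position: [0.5845, -0.2095, 0.1978]
tool_rot: [0.0, 1.0, 0.001, 0.001]
wrist_force: [-0.8, -0.1, -0.3]
width: 0.0761
```

```bash
python3 - <<'E'
from h import *
f=look("w14",things=[("glass_mid",.064)])
go([.418,.334,.2])
E
```

```text
sil glass_mid 0.93 [317.1 192.8] [ 0.5852 -0.2096] 0.0301
sil glass_mid 0.91 [ 52.9 135.4] [0.6382 0.0262] 0.0275
sil glass_mid 0.75 [115.1 206.8] [ 0.5716 -0.0209] 0.0269
sil glass_mid 0.33 [319.9 157.4] [ 0.5972 -0.2096] 0.0492
lm glass_mid 0.96 [ 50.8 136.1] [0.6339 0.0781 0.009 ]
lm glass_mid 0.7 [320.5 194.5] [ 0.5698 -0.2109  0.009 ]
lm glass_mid 0.7 [115.5 208.2] [0.5533 0.0185 0.009 ]
t 24.35 tcp [ 0.584  -0.2092  0.1954] x [ 1.      0.0025 -0.0025] z [-0.0025  0.001  -1.    ] w 0.0757 F [-0.1  0.5 -0.6] -> travel mm [-164.6 -543.6   -3.7]
```

View pics/w14.png

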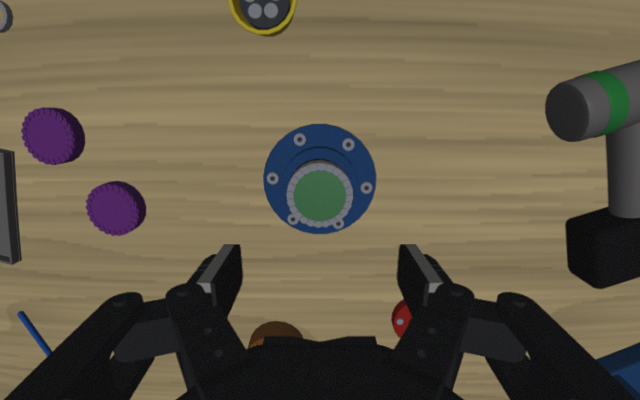

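The glass sits centred and flat at (320,194): (0.5852,-0.2096). Next, the white seal.

Emit:
jog_arm(travel=[[-15,-49,0],[-15,-49,0],[-15,-49,0],[-15,-49,0],[-15,-49,0],[-15,-49,0],[-15,-50,0],[-15,-50,0],[-15,-50,0],[-15,-50,0],[-15,-50,0],[0,0,20],[0,0,0],[0,0,0]], rot=[[0,0,0],[0,0,0],[0,0,0],[0,0,0],[0,0,0],[0,0,0],[0,0,0],[0,0,0],[0,0,0],[0,0,0],[0,0,0],[0,0,0],[0,0,0],[0,0,0]], fingers=80)

```text
clock: 26.1
position: [0.4184, 0.3337, 0.1769]
tool_rot: [0.0, 1.0, 0.001, -0.0]
wrist_force: [-0.1, -1.2, 0.0]
width: 0.0797
```

```bash
python3 - <<'E'
from h import *
f=look("w15",things=[("white_seal_mid",.016)])
go([.42,.334,.0205]); print(pose()[0]["q"].round(2))
E
```

```text
sil white_seal_mid 0.67 [309.2 198.4] [0.4228 0.3365] 0.0297
lm white_seal_mid 0.86 [316.5 184.7] [0.4189 0.3365 0.008 ]
t 26.25 tcp [0.4187 0.3338 0.1775] x [1.     0.0015 0.001 ] z [ 1.e-03  6.e-04 -1.e+00] w 0.0799 F [-0.3 -0.2 -0.3] -> travel mm [ 1.10e+00 -1.00e-01  1.57e+02]
[ 0.6   0.11  1.48 -0.    1.55  2.17]
```

View pics/w15.png

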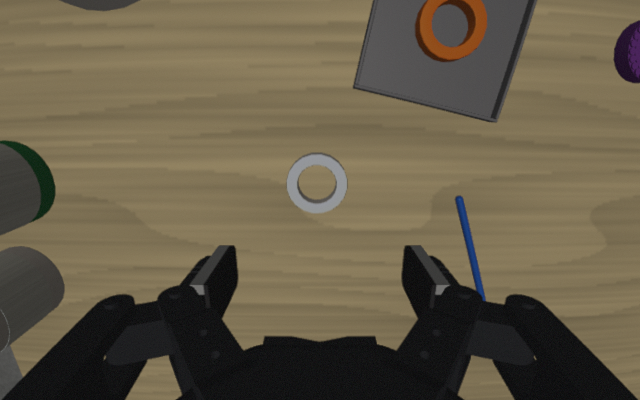

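White seal at (317,183): (0.4228,0.3365), radius 0.0297.

Emit:
jog_arm(travel=[[4.3,-2.6,40],[0,0,50],[0,0,43],[0,0,18],[0,0,6],[0,0,0],[0,0,0]], rot=[[0,0,0],[0,0,0],[0,0,0],[0,0,0],[0,0,0],[0,0,0],[0,0,0]])

```text
clock: 27.12
position: [0.4234, 0.3374, 0.0216]
tool_rot: [-0.001, 1.0, 0.001, 0.001]
wrist_force: [1.1, -0.1, -0.4]
width: 0.0801
```

```bash
python3 - <<'E'
from h import *
f=look("w16",things=[("white_seal_mid",.016)])
go([.4228,.3365,.0205])
E
```

```text
sil white_seal_mid 0.86 [320.3 287.3] [0.4234 0.3365] 0.0306
t 27.27 tcp [0.4229 0.3371 0.0208] x [1.     0.0025 0.0015] z [ 1.5e-03  9.0e-04 -1.0e+00] w 0.0804 F [ 0.   0.8 -0.1] -> travel mm [-0.1  0.6  0.3]
```

View pics/w16.png

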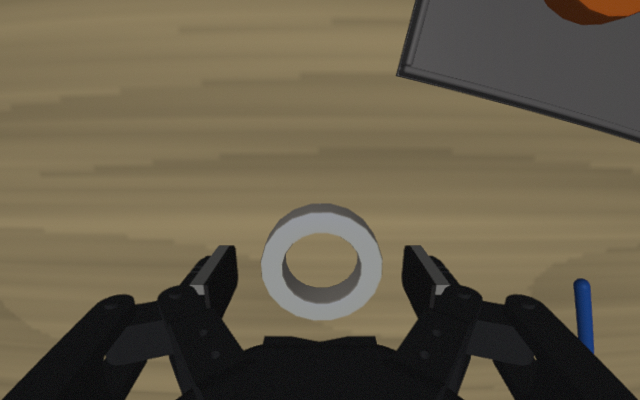

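Centred at (321,264). Gripping and carrying it back.

Emit:
jog_arm(travel=[[0,0.5,0],[0,0,0],[0,0,0],[0,0,0],[0,0,0],[0,0,0],[0,0,0],[0,0,0]], rot=[[0,0,0],[0,0,0],[0,0,0],[0,0,0],[0,0,0],[0,0,0],[0,0,0],[0,0,0]], fingers=40)

```text
clock: 28.28
position: [0.4229, 0.3366, 0.0211]
tool_rot: [-0.0, 1.0, 0.001, 0.001]
wrist_force: [-2.3, -1.6, 7.1]
width: 0.0568
```

Emit:
jog_arm(travel=[[0,0,-20],[0,0,-50],[0,0,-50],[0,0,-30],[15,50,0],[15,50,0],[15,50,0],[15,50,0],[15,50,0],[15,50,0],[15,50,0],[14,50,0],[14,49,0],[14,49,0],[14,49,0],[0,0,0],[0,0,0],[0,0,0]], rot=[[0,0,0],[0,0,0],[0,0,0],[0,0,0],[0,0,0],[0,0,0],[0,0,0],[0,0,0],[0,0,0],[0,0,0],[0,0,0],[0,0,0],[0,0,0],[0,0,0],[0,0,0],[0,0,0],[0,0,0],[0,0,0]])

```text
clock: 30.52
position: [0.5848, -0.2092, 0.17]
tool_rot: [-0.0, 1.0, 0.002, 0.0]
wrist_force: [0.9, -0.2, -0.1]
width: 0.0566
```

```bash
python3 - <<'E'
from h import *
f=look("w17")
go([.585,-.2095,.094])
E
```

```text
t 30.57 tcp [ 0.5849 -0.2092  0.1701] x [1.e+00 4.e-03 2.e-04] z [ 2.e-04 -1.e-04 -1.e+00] w 0.0568 F [-0.1  0.2 -0.6] -> travel mm [ 0.1  0.3 76.1]
```

View pics/w17.png

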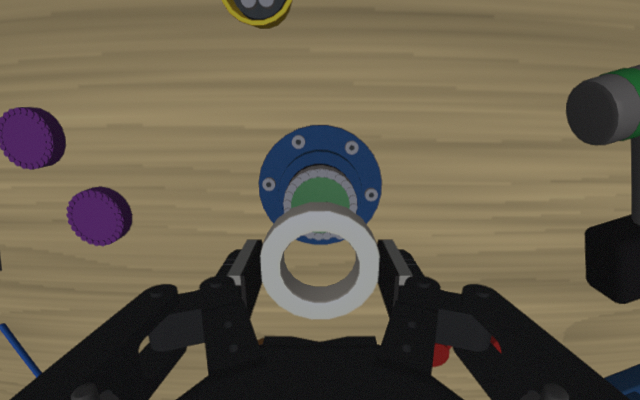

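Emit:
jog_arm(travel=[[0,0,30],[0,0,30],[0,0,13],[0,0,0],[0,0,0],[0,0,0]], rot=[[0,0,0],[0,0,0],[0,0,0],[0,0,0],[0,0,0],[0,0,0]])

```text
clock: 31.32
position: [0.5855, -0.2106, 0.0983]
tool_rot: [0.001, 1.0, 0.001, 0.001]
wrist_force: [-0.3, -0.3, 0.6]
width: 0.0568
```

```bash
python3 - <<'E'
from h import *
go([.585,-.2095,.0852])
E
```

```text
t 31.32 tcp [ 0.5855 -0.2106  0.0983] x [1.     0.0025 0.0022] z [ 0.0022 -0.001  -1.    ] w 0.0568 F [-0.3 -0.3  0.6] -> travel mm [-0.5 -1.1 13.1]
```

Emit:
jog_arm(travel=[[0,-0.5,6],[0,0,5],[0,0,1.5],[0,0,0],[0,0,0],[0,0,0]], rot=[[0,0,0],[0,0,0],[0,0,0],[0,0,0],[0,0,0],[0,0,0]])

```text
clock: 32.08
position: [0.5848, -0.2098, 0.0851]
tool_rot: [0.0, 1.0, 0.001, 0.0]
wrist_force: [-2.9, 1.2, 6.9]
width: 0.0567
```

```bash
python3 - <<'E'
from h import *
go([.585,-.2095,.0852])
E
```

```text
t 32.08 tcp [ 0.5848 -0.2098  0.0851] x [1.     0.0025 0.    ] z [ 0. -0. -1.] w 0.0567 F [-2.9  1.2  6.9] -> travel mm [ 0.2 -0.3 -0.1]
```

Emit:
jog_arm(travel=[[0,0,0],[0,0,0],[0,0,0],[0,0,0],[0,0,0],[0,0,-20],[0,0,-50],[0,0,-60],[0,0,0],[0,0,0]], rot=[[0,0,0],[0,0,0],[0,0,0],[0,0,0],[0,0,0],[0,0,0],[0,0,0],[0,0,0],[0,0,0],[0,0,0]], fingers=76)

```text
clock: 33.33
position: [0.5849, -0.2099, 0.2153]
tool_rot: [0.0, 1.0, 0.001, 0.001]
wrist_force: [-1.0, 0.8, -1.2]
width: 0.0759
```

```bash
python3 - <<'E'
from h import *
f=look("w18",things=[("white_seal_mid",.08)])
go([.405,-.332,.215])
E
```

```text
sil white_seal_mid 0.93 [317.3 213.9] [ 0.5849 -0.2099] 0.0295
t 33.48 tcp [ 0.5843 -0.2097  0.2129] x [ 1.      0.0025 -0.0025] z [-0.0025  0.001  -1.    ] w 0.076 F [0.4 0.6 0.2] -> travel mm [-179.6  121.9   -1.8]
```

View pics/w18.png

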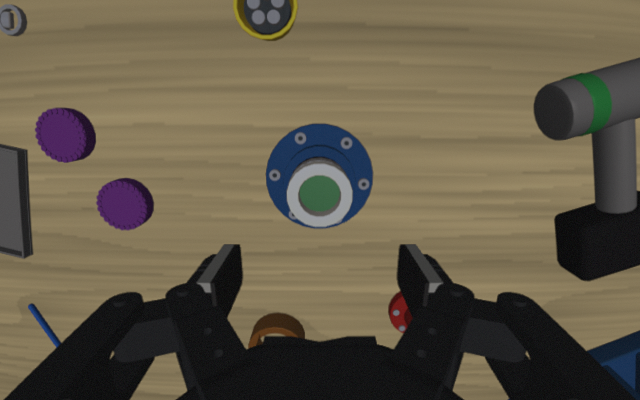

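The white seal is centred at (0.5849,-0.2099). Now the cover, the left one.

Emit:
jog_arm(travel=[[-45,31,0],[-45,31,0],[-45,30,0],[-45,30,0],[0,0,20],[0,0,0],[0,0,0]], rot=[[0,0,0],[0,0,0],[0,0,0],[0,0,0],[0,0,0],[0,0,0],[0,0,0]], fingers=64)

```text
clock: 34.35
position: [0.4055, -0.332, 0.1944]
tool_rot: [-0.0, 1.0, 0.002, -0.0]
wrist_force: [1.1, -0.2, -0.9]
width: 0.0642
```

```bash
python3 - <<'E'
from h import *
f=look("w19",things=[("cover_mid",.014)])
cv2.imwrite("pics/w19c.png",cv2.resize(f["color"][100:300,220:480,::-1],None,fx=3,fy=3))
go([.408,-.332,.034])
E
```

```text
sil cover_mid 0.98 [420.5 205.3] [ 0.3833 -0.4391] 0.0326
sil cover_mid 0.73 [324.3 176.1] [ 0.4102 -0.3333] 0.0327
lm cover_mid 0.69 [425.6 208.8] [ 0.3793 -0.4434  0.02  ]
lm cover_mid 0.57 [322.9 178.8] [ 0.4109 -0.3355  0.02  ]
t 34.5 tcp [ 0.4057 -0.3321  0.1949] x [1.0e+00 3.6e-03 6.0e-04] z [ 6.e-04 -6.e-04 -1.e+00] w 0.064 F [-0.3 -0.8  0.3] -> travel mm [  2.2  -0.2 160.9]
```

View pics/w19.png

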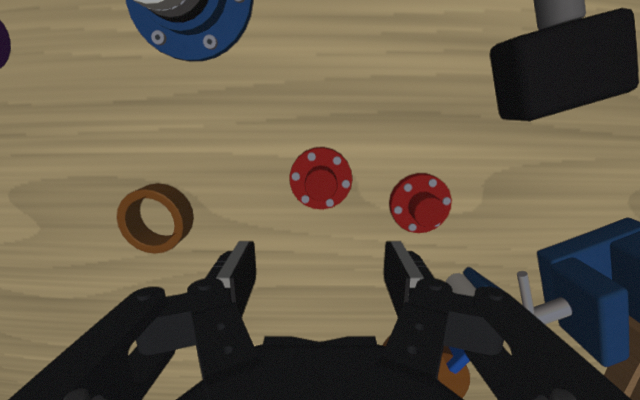

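View pics/w19c.png

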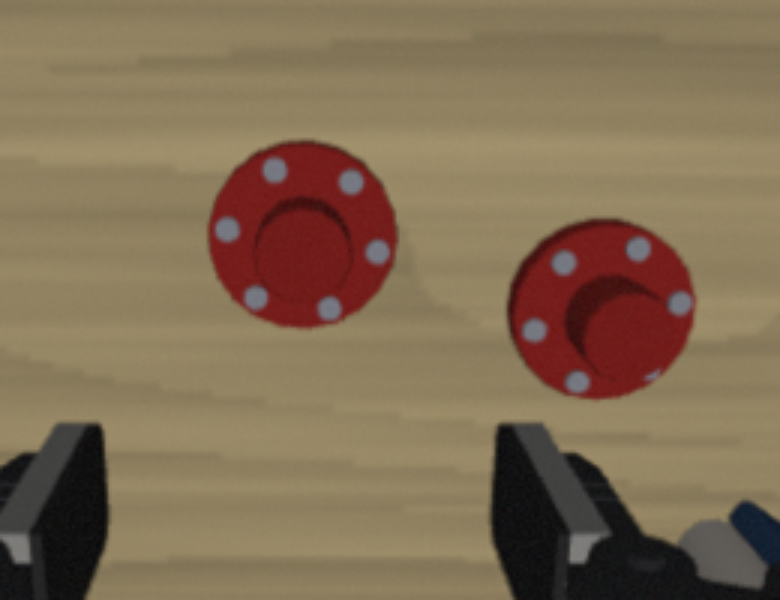

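Covers at (321,178) and (420,203). The left one, at (0.410,-0.333), is the one to take, as the crop confirms. Going down over its knob.

Emit:
jog_arm(travel=[[4.5,1.2,40],[0,0,50],[0,0,43],[0,0,18],[0,0,8],[0,0,0],[0,0,0]], rot=[[0,0,0],[0,0,0],[0,0,0],[0,0,0],[0,0,0],[0,0,0],[0,0,0]])

```text
clock: 35.38
position: [0.4105, -0.3342, 0.037]
tool_rot: [0.001, 1.0, 0.001, 0.001]
wrist_force: [0.3, 0.2, 0.3]
width: 0.0641
```

```bash
python3 - <<'E'
from h import *
f=look("w20",things=[("cover_mid",.014)])
go([.4102,-.3333,.035])
E
```

```text
sil cover_mid 0.55 [318.6 244.6] [ 0.4102 -0.3331] 0.0332
sil cover_mid 0.55 [509.7 273.8] [ 0.3864 -0.4429] 0.0317
lm cover_mid 0.91 [509.8 303.2] [ 0.3795 -0.442   0.02  ]
lm cover_mid 0.9 [321.7 258.3] [ 0.4084 -0.3355  0.02  ]
t 35.52 tcp [ 0.4101 -0.3339  0.0364] x [1.     0.0025 0.0014] z [ 0.0014 -0.0013 -1.    ] w 0.0642 F [ 0.5 -0.   0.8] -> travel mm [ 0.1 -0.6  1.4]
```

View pics/w20.png

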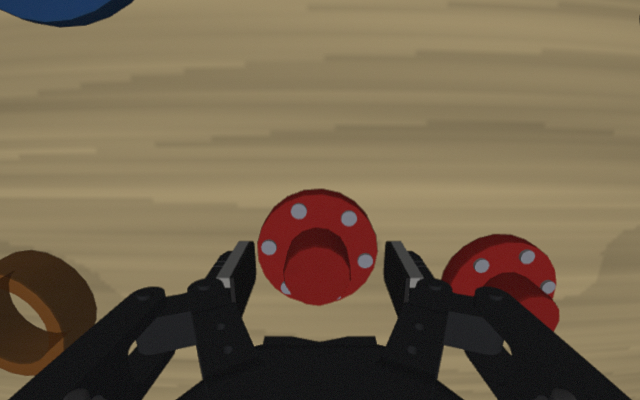

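The knob is centred between the pads at (318,265). Closing, watching the force.

Emit:
jog_arm(travel=[[0,0,0],[0,0,0],[0,0,0],[0,0,0],[0,0,0],[0,0,0],[0,0,0],[0,0,0],[0,0,0],[0,0,0]], rot=[[0,0,0],[0,0,0],[0,0,0],[0,0,0],[0,0,0],[0,0,0],[0,0,0],[0,0,0],[0,0,0],[0,0,0]], fingers=15)

```text
clock: 36.78
position: [0.4098, -0.3336, 0.0358]
tool_rot: [0.0, 1.0, 0.001, 0.0]
wrist_force: [-0.9, 2.0, 5.6]
width: 0.0298
```

Emit:
jog_arm(travel=[[0,0,-20],[0,0,-40],[0,0,-50],[0,0,-50],[0,0,0],[43.7,-31,0],[43.7,-31,0],[43.7,-31,0],[43.7,-31,0],[0,0,0],[0,0,0],[0,0,0]], rot=[[0,0,0],[0,0,0],[0,0,0],[0,0,0],[0,0,0],[0,0,0],[0,0,0],[0,0,0],[0,0,0],[0,0,0],[0,0,0],[0,0,0]])

```text
clock: 38.28
position: [0.5832, -0.2098, 0.1944]
tool_rot: [-0.0, 1.0, 0.001, -0.001]
wrist_force: [-0.4, 0.6, -3.9]
width: 0.0302
```

```bash
python3 - <<'E'
from h import *
f=look("w21")
go([.585,-.2097,.128])
f=look("s21","scene")
cv2.imwrite("pics/s21.png",cv2.resize(f["color"][100:300,150:400,::-1],None,fx=3,fy=3))
E
```

```text
t 38.33 tcp [ 0.5833 -0.2099  0.1949] x [ 1.e+00  1.e-03 -7.e-04] z [-7.e-04  0.e+00 -1.e+00] w 0.03 F [ 0.2  0.3 -3.4] -> travel mm [ 1.7 -0.2 66.9]
```

View pics/w21.png

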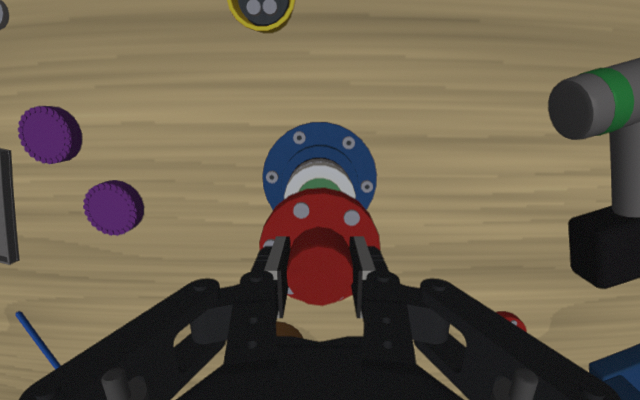

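View pics/s21.png

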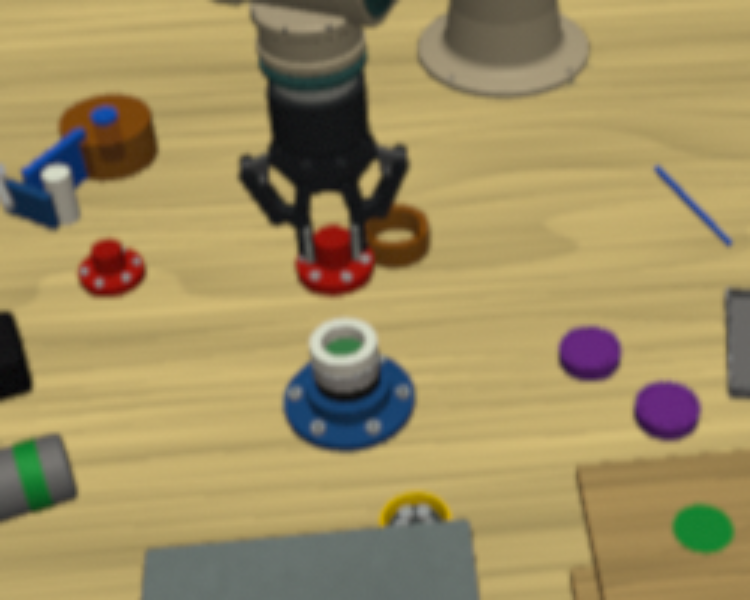

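The cover is held level (3.5 N weight) above the neat stack. Lowering it.

Emit:
jog_arm(travel=[[1.2,-0.5,30],[0,0,25],[0,0,10],[0,0,0],[0,0,0],[0,0,0]], rot=[[0,0,0],[0,0,0],[0,0,0],[0,0,0],[0,0,0],[0,0,0]])

```text
clock: 39.12
position: [0.5858, -0.2088, 0.1317]
tool_rot: [0.0, 1.0, 0.001, 0.001]
wrist_force: [-0.0, -0.0, -3.1]
width: 0.0301
```

```bash
python3 - <<'E'
from h import *
go([.585,-.2097,.1158])
E
```

```text
t 39.12 tcp [ 0.5858 -0.2088  0.1317] x [1.     0.0025 0.002 ] z [ 2.e-03 -9.e-04 -1.e+00] w 0.0301 F [-0.  -0.  -3.1] -> travel mm [-0.9  0.9 15.9]
```

Emit:
jog_arm(travel=[[0,1,6],[0,0,5],[0,0,3.5],[0,0,0],[0,0,0],[0,0,0]], rot=[[0,0,0],[0,0,0],[0,0,0],[0,0,0],[0,0,0],[0,0,0]])

```text
clock: 39.88
position: [0.5854, -0.2095, 0.1159]
tool_rot: [0.0, 1.0, 0.001, 0.0]
wrist_force: [-0.0, 0.8, -1.3]
width: 0.03
```

```bash
python3 - <<'E'
from h import *
go([.585,-.2097,.1158])
E
```

```text
t 39.88 tcp [ 0.5854 -0.2095  0.1159] x [1.0e+00 2.6e-03 3.0e-04] z [ 3.e-04 -1.e-04 -1.e+00] w 0.03 F [-0.   0.8 -1.3] -> travel mm [-0.4  0.2  0.1]
```

The weight is partly taken up at the right height. Opening modestly and backing off.

Emit:
jog_arm(travel=[[0,0,0.3],[0,0,0],[0,0,0],[0,0,0],[0,0,0],[0,0,-20],[0,0,-50],[0,0,-50],[0,0,0],[0,0,0]], rot=[[0,0,0],[0,0,0],[0,0,0],[0,0,0],[0,0,0],[0,0,0],[0,0,0],[0,0,0],[0,0,0],[0,0,0]], fingers=60)

```text
clock: 41.12
position: [0.5853, -0.2095, 0.2362]
tool_rot: [0.0, 1.0, 0.001, 0.0]
wrist_force: [-1.1, 0.4, -1.2]
width: 0.0598
```

Emit:
jog_arm(travel=[[-50,0,0],[-50,0,0],[-50,0,0],[0,0,0],[0,0,0]], rot=[[0,0,0],[0,0,0],[0,0,0],[0,0,0],[0,0,0]])

```text
clock: 41.75
position: [0.4355, -0.2099, 0.2351]
tool_rot: [-0.0, 1.0, 0.001, -0.0]
wrist_force: [0.0, 0.1, -0.0]
width: 0.06
```

```bash
python3 - <<'E'
from h import *
for cam in ("wrist","top","scene"):
    f=look("f_"+cam,cam,things=[("cover_mid",.094)]); print()
cv2.imwrite("pics/f_s.png",cv2.resize(f["color"][120:280,180:460,::-1],None,fx=2.8,fy=2.8))
go([0,0,0])
E
```

```text
sil cover_mid 0.65 [502.5 217.6] [ 0.4122 -0.3856] 0.0267
lm cover_mid 0.97 [508.9 222.9] [ 0.3778 -0.4427  0.02  ]
lm cover_mid 0.82 [319.7   6. ] [ 0.6106 -0.2096  0.02  ]

sil cover_mid 0.64 [395.1 172.5] [ 0.5826 -0.2075] 0.0326
lm cover_mid 0.96 [400.1 173.8] [ 0.5861 -0.2301  0.02  ]

sil cover_mid 0.88 [189.4 187.7] [ 0.4764 -0.4168] 0.0356
sil cover_mid 0.59 [261.2 210.9] [ 0.5836 -0.2103] 0.037
lm cover_mid 0.75 [260.9 208.1] [ 0.4967 -0.2211  0.02  ]
lm cover_mid 0.62 [184.  184.5] [ 0.3663 -0.4488  0.02  ]

t 42.2 tcp [ 0.4356 -0.2099  0.2354] x [ 1.0e+00  2.8e-03 -2.0e-04] z [-2.e-04  0.e+00 -1.e+00] w 0.0595 F [-0.7  0.5 -0.1] -> travel mm [-435.  -211.1  235.5]
```

View pics/f_s.png

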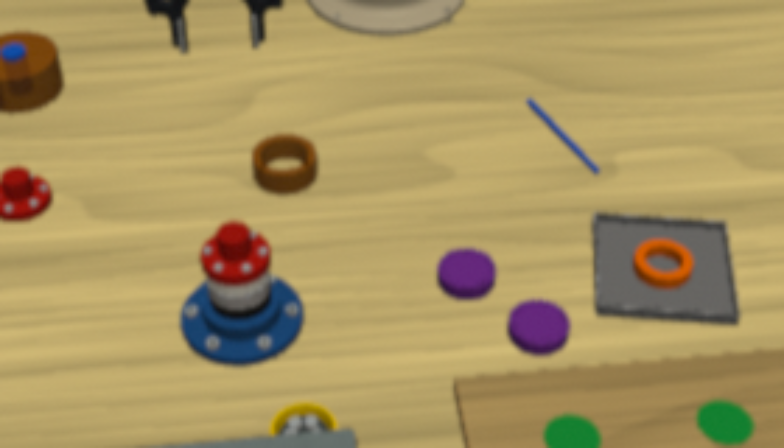

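View pics/f_wrist.png

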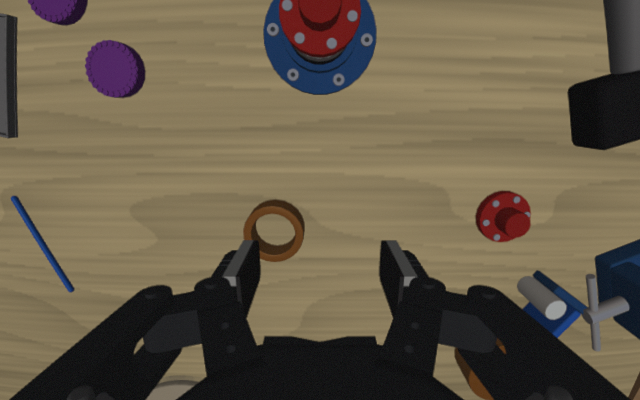

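The stack stands straight at crop (237,270), and the orange seal lies flat in the tray at crop (664,262). The fingers are clear. The cover measures (0.583,-0.2075) in the top view, within the usual 2–3 mm camera bias of the axis. Handing in.

```bash
python3 -c "
from h import *
print(robot.job_done())"
```

```text
the job is handed in; nothing more can be done
None
```

The job is handed in, at about 42 s on the robot's clock against the 112 s limit. The system gave no verdict.

**What I did:** I laid the worn orange seal flat in the scrap tray. I then stacked the black seal, the steel-rimmed glass, the white seal and the left-hand red cover on the flange.

**Last checks:**

| Part | Measured position (x, y in m) | Compared with |
|---|---|---|
| Orange seal | (0.566, 0.219) | tray centre (0.564, 0.219) |
| Black seal | (0.584, -0.209) | flange axis (0.585, -0.209) |
| Glass | (0.585, -0.210) | flange axis |
| White seal | (0.585, -0.210) | flange axis |
| Cover | (0.583, -0.208) from the top camera, (0.584, -0.210) from the scene camera | flange axis |

- **Heights:** I didn't measure these directly. The gripper felt each stacked part touch down within about 1 mm of its proper height. The cover's contact was light, about 2 N of its 3.3 N weight.
- **Level and standing:** In the final pictures the stack stands straight, the orange seal lies flat and the gripper is clear of everything.
- **Disagreements:** The two cover readings differ by about 3 mm, close to the camera calibration error and inside the 8 mm limit. The network's cover landmark points were farther off because I projected them at bench height, so I disregarded them. The wrist camera saw only part of the stack in the last picture.

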